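# Hang the nugget basket on the spring-balanced swing arm

## Robot

A 6-joint arm with a two-finger parallel gripper is mounted at the origin on the work surface. World frame = base frame: x ahead of the robot, y to its left, z up, the work surface at z = 0. Lengths are in m, angles in degrees, forces in N, time in s.
With the tool pointing down it reaches from about 0.325 to 0.85 m from the base axis. Payload 15.5 kg.
Tool frame: the origin (TCP) lies at the very end of the fingers, on their centre line; the grasp point (between the pads) lies arm.grip_depth behind it (arm.grip_depth is the distance from the TCP to the grasp point, in m); z points along the fingers, y is the direction in which the jaws open and shut (so a half turn about z gives the same grasp; the last joint's range is limited). The gripper opens to 91 mm and grips with 3 to 60 N. Pads are 32 mm wide; open, the fingers measure 118 mm over their backs; the gripper's body (76 mm by 178 mm) begins 60 mm behind the grasp point.
Start: joints at [-78.581, 28.281, 77.091, -0, 74.628, -5.472], TCP at [0.182, -0.598, 0.214] pointing down, gripper open.
Joint ranges: [-166.48, 166.48], [-47.26, 123.95], [12.59, 153.08], [-70.14, 250.14], [6.76, 159.57], [-176.63, 176.63]. Speed limits (degrees/s): [108.29, 108.29, 147.25, 172.46, 172.46, 172.46].

## Interface

Orientations are given as a 3x3 rotation matrix whose columns are the frame's x, y, z axes.
In Python, from rig import arm gives the robot as it stands. Calls block until the motion is done:
- arm.move_to(position, orientation): joint-space move of the TCP to a pose.
- arm.move_l(position, orientation=None, feed=0.15): straight line of the TCP; orientation=None keeps the orientation; feed is the mean speed in m/s.
- arm.move_joints(angles): joint-space move.
- arm.grip(opening): finger opening in m; the grip force is fixed at half the most; returns when the fingers have stopped.
- arm.sleep(seconds).
- arm.solve_ik(position, orientation): joint angles nearest the present ones, or None.
- arm.snapshot(name): name is "scene" or "top"; returns the picture (400x640x3 uint8, red, green, blue); there is no depth.
- arm.get_calibration(name): a dict with "intrinsics" (3x3 intrinsics, pixels), "cam_to_world" (4x4, takes a point from camera to world coordinates). Camera axes: x right, y down, z forward; pixel columns grow to the right and rows downward; lengths in m; the calibration is good to about 2 mm. A picture is of the moment at which its call begins. get_calibration takes no time and is no camera call.
A pose or a line that the arm cannot do raises arm.Unreachable and nothing moves.
- arm.sign_off(): hands the job in, once; it reports no verdict.
Readings, each from a call of its own:
- arm.current_t(): time.
- arm.current_joint_positions(): joint angles.
- arm.current_dq(): joint speeds.
- arm.current_tau(): joint torques, N m.
- arm.current_ee_pos(): TCP position.
- arm.current_tool_rot(): TCP orientation.
- arm.current_force(): force on the tool from outside, world axes, zero at the start.
- arm.current_torque(): the same for the moment, N m.
- arm.current_width(): finger opening in m.
Only numpy, scipy, OpenCV 4.12 (cv2) and the standard library are available. Lean on these libraries where they do the work, as an engineer would, in place of code of your own. Each camera call takes 0.05 s, during which the arm holds its last target.

## Task

Pick up the small steel basket of glass nuggets by its wooden handle and hang it by its crossbar in the saddle (the arm's tip goes in between crossbar and tray) at the tip of the spring-balanced swing arm. Keep hold and ride down gently as the arm sinks, and let go only once the arm has settled and carries the whole weight, so that it neither drops nor springs up when released: the arm should only ever move slowly, a few centimetres a second. Do not haul on the arm, keep the basket upright, and leave the other things on the bench where they are.

Things in the scene. Friction and masses are not known exactly. Their poses are not given: they have to be found in the camera images.
- basket: Loose steel tray, 100 (its x) x 78 mm (y), 40 high, nuggets fixed inside. Origin: centre of underside, z up. Wire legs (6 mm) at y = -34.5 and +34.5 mm rise from it to a wooden handle; between them, 110 mm above the underside, a 6 mm crossbar runs along y. A half turn makes no difference. Mass unknown, 0.18 to 0.58 kg; centre of mass centred, well below the handle.
- handle (a point): Centre of the basket's wooden handle, 165 mm above the basket's underside: a block 18 mm thick (basket x), 82 mm long (basket y), 28 mm high. Grip it across its thickness, from above. Axes as the basket's.
- crossbar (a point): Centre of the basket's crossbar (6 mm round, free length 63 mm between the legs), 55 mm below the handle's centre. Axes as the basket's.
- stand: Fixed steel stand of the swing arm: base 130 x 130 x 18 mm with an upright post at its centre; origin at the centre of the base's underside. On the post, 200 mm up, sit the swivel and the arm, which points roughly towards the robot.
- saddle (a point): Where the crossbar's centre rests at the arm's tip, 220 mm from the post. A trough 26 mm wide, floor 3 mm below this point (underside 13), two flaring lips up to 16 mm above (37 mm apart on top, 16 at the floor), arm's end 23 mm beyond. x: along the arm, tip to post; y: level, across the arm, as the crossbar must lie; z: up out of it. The arm must pass between crossbar and tray rim (67 mm clear), so come from beyond the tip, along the arm, then lower. 255 mm high unloaded.
- balance_arm (a joint): Sinking of the arm about the level hinge in the post's head, rad: 0 unloaded (tilted 0.25 up, held on its top stop), growing as the tip sinks, 0.6 at the bottom stop. The first newton on the saddle does not move it, then the tip sinks about 25 mm per newton: this basket settles 20 to 120 mm down, by its mass. Lightly damped: let go out of balance it drops or springs up.
- swivel (a joint): Turn of the arm about the post's vertical axis, rad, counter-clockwise from above, 0 pointing along the stand's -x. Stiff with friction (about 0.6 N at the tip turns it); stays where it is left.
- jar: Bystander: closed jar, 64 mm across, 95 mm high. Origin: centre of underside.
- mug: Bystander: white mug with a handle, 76 mm across, 90 mm high. Origin: centre of underside.
- spool: Bystander: spool, 68 mm across, 40 mm high, standing on end. Origin: centre of underside.
- pliers: Bystander: pliers lying along their x, 175 mm long, 14 mm high. Origin: underside below the pivot's rear.
- ruler: Bystander: flat wooden ruler, 300 x 30 x 4 mm, long side along its x. Origin: centre of underside.

How it is judged (in metres and radians):
On the way, in this order (a step that is already met when the one before it is completed fails the run):
1. the basket is lifted clear of the bench in the gripper (height (world z) of basket above 0.05 m and contact force between the fingers and basket above 0.5 N), for 0.2 s.
2. the basket, still held, sits with its crossbar in the saddle and the arm has sunk under it and stands still (distance between crossbar and saddle below 0.01 m and value of joint balance_arm above 0.05 rad and contact force between basket and stand above 1.2 N and contact force between the fingers and basket above 0.5 N and velocity of joint balance_arm between -0.08 and 0.08 rad/s), for 0.2 s.
At the end, for the whole second after the job is handed in: The basket hangs free: crossbar centre within 10 mm of the saddle point, arm sunk over 0.05 rad and carrying over 1.2 N, underside over 22 mm above the bench, lean under 0.2 rad, at rest (under 0.06 m/s; arm under 0.15 rad/s), and the gripper has let go (distance between crossbar and saddle below 0.01 m and value of joint balance_arm above 0.05 rad and contact force between basket and stand above 1.2 N and contact force between the fingers and basket below 0.05 N and height (world z) of basket above 0.022 m and angle between basket's own z axis and vertical below 0.2 rad and linear speed of basket below 0.06 m/s and velocity of joint balance_arm between -0.15 and 0.15 rad/s); the robot touches nothing.
It fails at once if the arm drops or springs up (faster than 0.3 rad/s, about 65 mm/s at its tip) (velocity of joint balance_arm above 0.3 rad/s or velocity of joint balance_arm below -0.3 rad/s).
It fails at once if the basket pulls or bumps the arm with more than 12 N (contact force between basket and stand above 12 N).
It fails at once if the basket is tipped by more than 0.5 rad (angle between basket's own z axis and vertical above 0.5 rad).
It fails at once if one of the other things on the bench is moved by more than 25 mm or tipped over (distance of any of jar, mug, spool, pliers, ruler from where it was at the start of the episode above 0.025 m or angle between any of jar, mug, spool, pliers, ruler's own z axis and vertical above 0.5 rad).
It also fails if it takes over 67 s, if anything falls off the work surface, if the arm or the gripper's body presses on something with over 40 N, if the wrist force passes 120 N, or if a joint passes its speed limit or range.

## Working session

There is one attempt and no reset: what is moved stays moved. The work goes in short steps, each a Python script; the robot and the scene stay as the last script left them, time stands still between calls to the robot, and variables do not carry over. Pictures are saved under pics/ and viewed, and the job is handed in when it is done.

```bash
mkdir -p pics; ls
python3 - <<'E'
from rig import arm
import cv2,numpy as np
np.set_printoptions(precision=4,suppress=True)
for n in("scene","top"):
    im=arm.snapshot(n); cv2.imwrite(f"pics/{n}0.png",im[:,:,::-1])
    c=arm.get_calibration(n); print(n,np.array(c["intrinsics"]),np.array(c["cam_to_world"]))
print(arm.grip_depth,arm.current_t(),arm.current_force(),arm.current_width(),arm.current_tool_rot())
E
```

```text
pics
scene [[493.3762   0.     314.6451]
 [  0.     493.3762 202.1245]
 [  0.       0.       1.    ]] [[-0.1326  0.7584 -0.6381  1.3271]
 [ 0.991   0.1121 -0.0727 -0.0286]
 [ 0.0164 -0.642  -0.7665  1.0347]
 [ 0.      0.      0.      1.    ]]
top [[406.9305   0.     318.9828]
 [  0.     406.9305 201.3385]
 [  0.       0.       1.    ]] [[ 0.0015 -0.9899  0.142   0.4236]
 [-1.     -0.0015 -0.0001 -0.0848]
 [ 0.0003 -0.142  -0.9899  1.2288]
 [ 0.      0.      0.      1.    ]]
0.0188 0.1 [-0.4521 -0.7905  0.3602] 0.09134380673456723 [[ 0.9569  0.2905 -0.0002]
 [ 0.2905 -0.9569  0.0012]
 [ 0.0001 -0.0012 -1.    ]]
```

View pics/scene0.png

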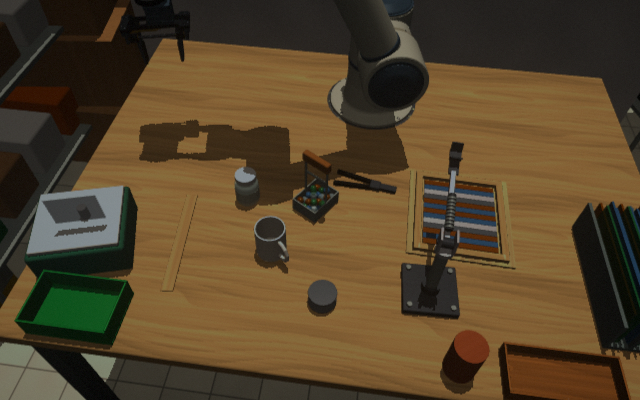

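View pics/top0.png

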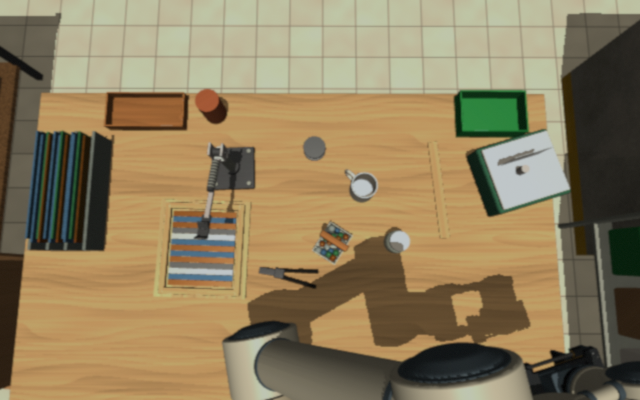

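The scene picture shows the basket at about (316,195) with its handle at (317,162), and the arm from the post (430,285) to the tip (456,150). In the top picture the basket is at (333,242) and the saddle at about (204,228). I'll enlarge both areas.

Run:
```python
import cv2,numpy as np
s=cv2.imread("pics/scene0.png");t=cv2.imread("pics/top0.png")
def crop(im,x,y,w,h,k): return cv2.resize(im[y:y+h,x:x+w],None,fx=k,fy=k,interpolation=cv2.INTER_CUBIC)
a=np.hstack([crop(s,280,140,65,90,6),crop(s,425,135,60,90,6)]);cv2.imwrite("pics/c1.png",a);print(a.shape)
a=np.hstack([crop(t,305,210,60,60,6),crop(t,180,135,80,110,5)[:360] ]) if 0 else None
cv2.imwrite("pics/c2.png",np.hstack([crop(t,300,210,66,66,6),crop(t,175,195,66,66,6)]))
cv2.imwrite("pics/c3.png",np.hstack([crop(t,190,135,80,110,5),crop(s,390,225,80,110,5)]))
```

```text
(540, 750, 3)
```

View pics/c1.png

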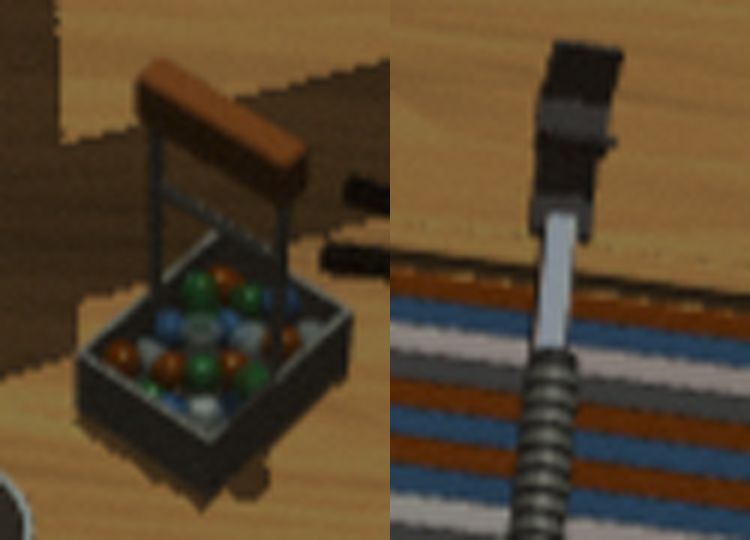

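View pics/c2.png

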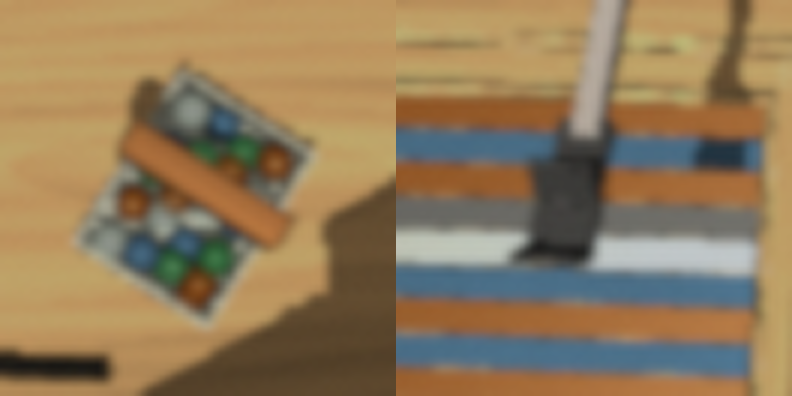

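View pics/c3.png

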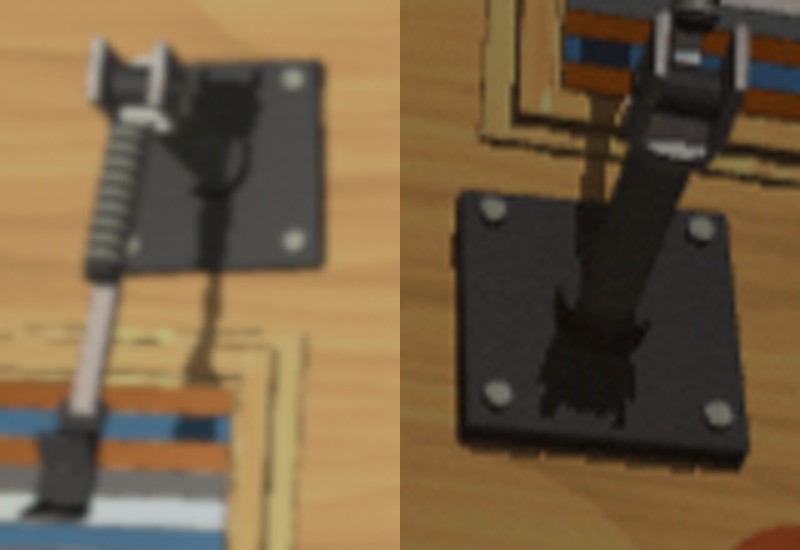

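```bash
cat > cam.py <<'E'
import numpy as np,json
from scipy.optimize import least_squares
from rig import arm
np.set_printoptions(precision=4,suppress=True)
C={n:(np.array(arm.get_calibration(n)["intrinsics"]),np.array(arm.get_calibration(n)["cam_to_world"])) for n in("scene","top")}
def proj(n,p):
    K,T=C[n]; p=np.atleast_2d(p); c=(p-T[:3,3])@T[:3,:3]; u=c@K.T; return u[:,:2]/u[:,2:]
def back(n,uv,z):
    K,T=C[n]; d=T[:3,:3]@np.linalg.solve(K,[uv[0],uv[1],1]); o=T[:3,3]; return o+d*(z-o[2])/d[2]
def un(p,off,k): return (np.atleast_2d(p)+.5)/k-.5+np.array(off)
def Rz(a): c,s=np.cos(a),np.sin(a); return np.array([[c,-s,0],[s,c,0],[0,0,1.]])
E
python3 - <<'E'
from cam import *
import cv2
rt=un([(183,67),(315,150),(208,325),(78,240)],(300,210),6)
rs=un([(230,230),(80,358),(210,440),(350,318)],(280,140),6)
print("rim top"); P=np.array([back("top",p,.04) for p in rt]); print(P,P.mean(0),np.linalg.norm(np.diff(P,axis=0),axis=1))
print("rim scene"); Q=np.array([back("scene",p,.04) for p in rs]); print(Q,Q.mean(0),np.linalg.norm(np.diff(Q,axis=0),axis=1))
ht=un([(132,122),(293,220),(275,248),(120,150)],(300,210),6); H=np.array([back("top",p,.179) for p in ht]); print("handle top",H,H.mean(0))
hs=un([(158,58),(305,150),(285,170),(140,78)],(280,140),6); H=np.array([back("scene",p,.179) for p in hs]); print("handle scene",H,H.mean(0))
bs=un([(493,208),(701,228),(718,413),(497,392)],(390,225),5);B=np.array([back("scene",p,.021) for p in bs]); print("bolts",B,B.mean(0),np.linalg.norm(np.diff(B,axis=0),axis=1))
bt=un([(293,80),(293,240)],(190,135),5);print([back("top",p,.021) for p in bt])
# saddle area guess
st=un([(566-396,205)],(175,195),6)[0]; print("saddle top",back("top",st,.25))
ss=un([(575-390,120)],(425,135),6)[0]; print("saddle scene",back("scene",ss,.25))
# shaft points in both: top (c3) & scene c1
for uv in un([(83,405),(105,300),(110,200)],(190,135),5): print("t",[back("top",uv,z) for z in(.2,.25)])
for uv in un([(560-390,220),(552-390,340),(548-390,440)],(425,135),6): print("s",[back("scene",uv,z) for z in(.2,.25)])
E
```

```text
rim top
[[ 0.5368 -0.1176  0.04  ]
 [ 0.4964 -0.1816  0.04  ]
 [ 0.4122 -0.1293  0.04  ]
 [ 0.4527 -0.0666  0.04  ]] [ 0.4745 -0.1238  0.04  ] [0.0757 0.0991 0.0747]
rim scene
[[ 0.4118 -0.1255  0.04  ]
 [ 0.4975 -0.181   0.04  ]
 [ 0.535  -0.1183  0.04  ]
 [ 0.4568 -0.0657  0.04  ]] [ 0.4753 -0.1226  0.04  ] [0.1021 0.0731 0.0942]
handle top [[ 0.4998 -0.0917  0.179 ]
 [ 0.458  -0.1606  0.179 ]
 [ 0.4461 -0.1528  0.179 ]
 [ 0.4877 -0.0866  0.179 ]] [ 0.4729 -0.1229  0.179 ]
handle scene [[ 0.448  -0.1539  0.179 ]
 [ 0.4917 -0.0877  0.179 ]
 [ 0.504  -0.0944  0.179 ]
 [ 0.4608 -0.1596  0.179 ]] [ 0.4761 -0.1239  0.179 ]
bolts [[0.623  0.3202 0.021 ]
 [0.6202 0.4196 0.021 ]
 [0.7214 0.4129 0.021 ]
 [0.7248 0.3128 0.021 ]] [0.6724 0.3664 0.021 ] [0.0994 0.1014 0.1001]
[array([0.7531, 0.1314, 0.021 ]), array([0.6537, 0.1288, 0.021 ])]
saddle top [0.497  0.1943 0.25  ]
saddle scene [0.4873 0.1948 0.25  ]
t [array([0.5342, 0.2016, 0.2   ]), array([0.5288, 0.1877, 0.25  ])]
t [array([0.5882, 0.1926, 0.2   ]), array([0.5802, 0.1791, 0.25  ])]
t [array([0.6404, 0.192 , 0.2   ]), array([0.6299, 0.1786, 0.25  ])]
s [array([0.4912, 0.2004, 0.2   ]), array([0.5413, 0.1867, 0.25  ])]
s [array([0.5551, 0.1945, 0.2   ]), array([0.6013, 0.1812, 0.25  ])]
s [array([0.6048, 0.1909, 0.2   ]), array([0.6481, 0.1777, 0.25  ])]
```

Run:
```python
from cam import *
import cv2
bs=un([(93,208),(301,228),(318,413),(97,392)],(390,225),5);B=np.array([back("scene",p,.021) for p in bs]); print("bolts",B,B.mean(0),np.linalg.norm(np.diff(B,axis=0),axis=1))
st=B.mean(0); e=(B[1]-B[0]+B[2]-B[3]); yaw=np.arctan2(-e[0],e[1]); print("yaw",yaw)
# top: right edge bolts
print([back("top",p,.021) for p in un([(293,80),(293,240)],(190,135),5)])
ce=un([(322,62),(322,265)],(190,135),5); print([back("top",p,.018) for p in ce])
# overlay of arm model with several azimuths
s=cv2.imread("pics/scene0.png");t=cv2.imread("pics/top0.png")
tp=un([(83,405),(105,300),(110,200)],(190,135),5); sp=un([(170,220),(162,340),(158,440)],(425,135),6)
# triangulate line: arm plane through post; fit azimuth: shaft points P(r)= post + r*d ; z free offset
def res(v):
    x,y,az,dz=v; out=[]
    r=np.linspace(0,.25,200); d=np.array([np.cos(az),np.sin(az),0])
    L=np.array([x,y,0])+np.outer(r*np.cos(.25),d)+np.outer(.2+dz+r*np.sin(.25),[0,0,1])
    for n,ps in(("top",tp),("scene",sp)):
        a=proj(n,[L[0],L[-1]]); u=(a[1]-a[0])/np.linalg.norm(a[1]-a[0])
        for p in ps: q=p-a[0]; out.append(u[0]*q[1]-u[1]*q[0])
    out+= [(x-st[0])/.002,(y-st[1])/.002,dz/.005]
    return out
f=least_squares(res,[st[0],st[1],np.pi,0]);print(f.x,f.fun)
```

```text
bolts [[0.651  0.1268 0.021 ]
 [0.648  0.2267 0.021 ]
 [0.7474 0.2303 0.021 ]
 [0.751  0.1298 0.021 ]] [0.6994 0.1784 0.021 ] [0.1    0.0995 0.1006]
yaw 0.03245541282974879
[array([0.7531, 0.1314, 0.021 ]), array([0.6537, 0.1288, 0.021 ])]
[array([0.7653, 0.1144, 0.018 ]), array([0.639 , 0.1114, 0.018 ])]
[0.6995 0.18   3.0887 0.0023] [-0.0548 -0.8839  1.4721 -0.1617 -0.0048  0.5692  0.0891  0.7875  0.4632]
```

```bash
cat > ov.py <<'E'
from cam import *
import cv2
def saddleframe(post,az,sink=0):
    t=.25-sink; d=np.array([np.cos(az),np.sin(az),0]); z=np.array([0,0,1.])
    X=-(d*np.cos(t)+z*np.sin(t)); Y=np.cross(z,-d); Z=np.cross(X,Y)
    P=np.array([post[0],post[1],.2])-.22*X
    return P,np.c_[X,Y,Z]
def draw(im,n,off,k,segs,col):
    for a,b in segs:
        p=(proj(n,[a,b])-off+.5)*k-.5
        cv2.line(im,tuple(np.round(p[0]).astype(int)),tuple(np.round(p[1]).astype(int)),col,1,cv2.LINE_AA)
def segs(P,R):
    q=lambda *a:P+R@(np.array(a)/1000)
    w=13;S=[]
    S+=[(q(-23,-w,-3),q(-23,w,-3)),(q(-8,-w,-3),q(-8,w,-3)),(q(8,-w,-3),q(8,w,-3))]
    for s in(-1,1):
        S+=[(q(18.5*s,-w,16),q(18.5*s,w,16)),(q(8*s,-w,-3),q(18.5*s,-w,16)),(q(8*s,w,-3),q(18.5*s,w,16))]
    S+=[(q(-23,-w,-13),q(-23,w,-13)),(q(0,-15,0),q(0,15,0)),(q(0,0,0),q(220,0,0))]
    return S
E
python3 - <<'E'
from ov import *
P,R=saddleframe((.7005,.1795),3.0887);print(P)
s=cv2.imread("pics/scene0.png");t=cv2.imread("pics/top0.png");o=[]
for n,im,off in(("scene",s,(425,135)),("top",t,(172,190))):
    c=cv2.resize(im[off[1]:off[1]+60,off[0]:off[0]+48],None,fx=8,fy=8,interpolation=cv2.INTER_CUBIC)
    c=np.clip(c.astype(float)*1.7,0,255).astype(np.uint8)
    draw(c,n,np.array(off),8,segs(P,R),(0,255,255)); o.append(c)
cv2.imwrite("pics/o1.png",np.hstack(o))
E
```

```text
[0.4876 0.1908 0.2544]
```

View pics/o1.png

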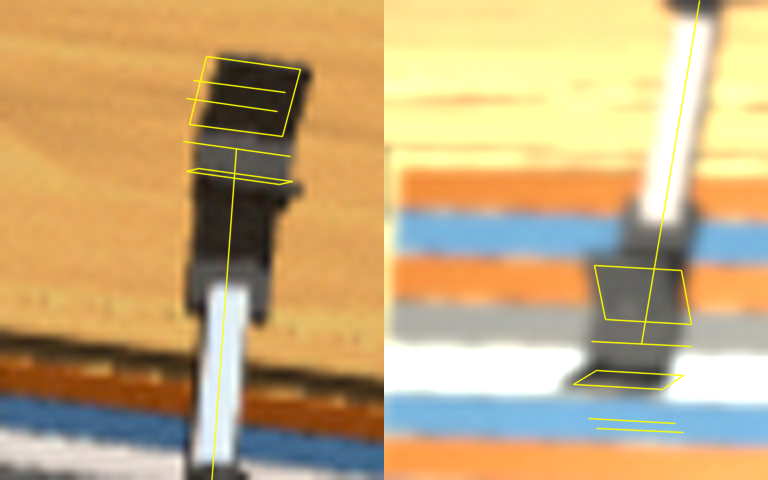

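```bash
cat > ov2.py <<'E'
from ov import *
def segs2(P,R):
    q=lambda *a:P+R@(np.array(a)/1000)
    S=[];w=13
    for y in(-w,w):
        pr=[(-23,16),(-18.5,16),(-8,-3),(8,-3),(18.5,16),(23,16),(12,-13),(-12,-13),(-23,16)]
        S+=[(q(a[0],y,a[1]),q(b[0],y,b[1])) for a,b in zip(pr,pr[1:])]
    for a in pr[:-1]: S.append((q(a[0],-w,a[1]),q(a[0],w,a[1])))
    return S
E
python3 - <<'E'
from ov2 import *
s=cv2.imread("pics/scene0.png");t=cv2.imread("pics/top0.png");rows=[]
for lvl in(0,1):
  P,R=saddleframe((.7015,.1815),3.0887);print(P)
  if lvl:
    _,R=saddleframe((.7015,.1815),3.0887,.25)
  o=[]
  for n,im,off in(("scene",s,(440,138)),("top",t,(190,212))):
    c=cv2.resize(im[off[1]:off[1]+36,off[0]:off[0]+48],None,fx=8,fy=8,interpolation=cv2.INTER_CUBIC)
    c=np.clip(c.astype(float)*2 ,0,255).astype(np.uint8); o.append(c.copy()) if 0 else None
    draw(c,n,np.array(off),8,segs2(P,R),(0,255,255)); o.append(c)
  rows.append(np.hstack(o))
cv2.imwrite("pics/o2.png",np.vstack(rows))
E
```

```text
[0.4886 0.1928 0.2544]
[0.4886 0.1928 0.2544]
```

View pics/o2.png

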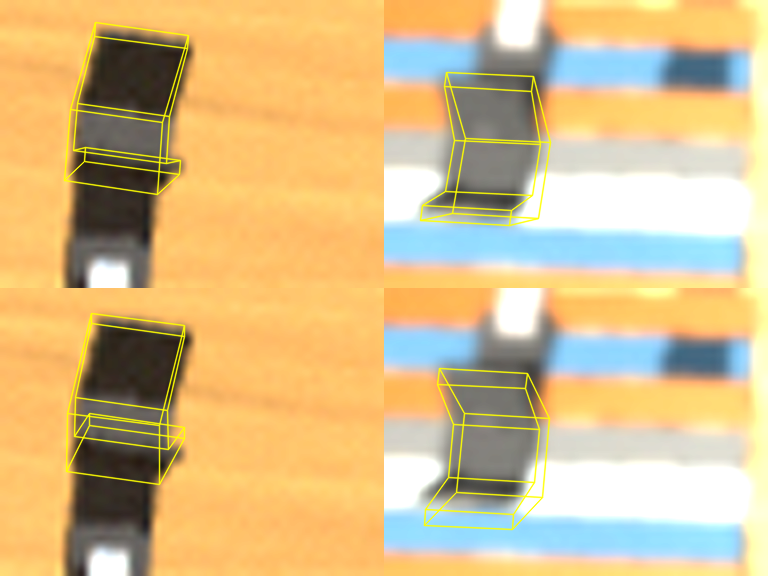

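The tilted saddle model fits both views to about 2 mm, which puts the saddle near (0.489, 0.193, 0.2545) with the arm's x at -3.0°. The basket is at (0.4745, -0.1234) with its x at -32.4°, and the two cameras agree within 3 mm. Next I'll go above the handle and take the force baseline.

```bash
cat > h.py <<'E'
from cam import *
def tool(adeg):
    a=np.radians(adeg);c,s=np.cos(a),np.sin(a); return np.array([[-s,c,0],[c,s,0],[0,0,-1.]])
def fz(n=20,dt=.02):
    F=[]
    for _ in range(n): F.append(arm.current_force()); arm.sleep(dt)
    F=np.array(F); return F.mean(0),F.std(0)/np.sqrt(n),F.std(0)
G=arm.grip_depth
SAD=np.array([.4893,.193,.2545]); AZ=3.0887
E
python3 - <<'E'
from h import *
for p,a in(((.4745,-.1234,.3),-32.4),((.39,.198,.33),-3.),((.489,.193,.33),-3.)):
    for aa in(a,a+180):
        print(p,aa,arm.solve_ik(list(p),tool(aa)))
t=arm.current_t()
arm.move_to([.4745,-.1234,.25],tool(-32.4)); print(arm.current_t()-t)
arm.sleep(.3);t=arm.current_t();print("base",fz(),arm.current_t()-t)
print(arm.current_ee_pos())
E
```

```text
(0.4745, -0.1234, 0.3) -32.4 [-21.5599  12.6163  87.9402  -0.      79.4436  10.8401]
(0.4745, -0.1234, 0.3) 147.6 [ -21.5599   12.6163   87.9402   -0.       79.4436 -169.1599]
(0.39, 0.198, 0.33) -3.0 [19.0848  6.4951 90.9801 -0.     82.5248 22.0848]
(0.39, 0.198, 0.33) 177.0 [  19.0848    6.4951   90.9801   -0.       82.5248 -157.9152]
(0.489, 0.193, 0.33) -3.0 [15.0286 14.549  80.5505 -0.     84.9006 18.0286]
(0.489, 0.193, 0.33) 177.0 [  15.0286   14.549    80.5505   -0.       84.9006 -161.9714]
2.0166999999999997
base (array([0.0142, 0.1435, 0.0349]), array([0.1015, 0.0831, 0.0967]), array([0.4541, 0.3718, 0.4325])) 0.33329999999999993
[ 0.4745 -0.1234  0.25  ]
```

Run:
```python
from h import *
arm.move_l([.4745,-.1234,.165-G],feed=.08)
print("down",fz(15)[0], arm.current_ee_pos())
w=arm.grip(0.005);print("w",arm.current_width(),w,fz(15)[0])
arm.move_l([.4745,-.1234,.165-G+.06],feed=.05)
arm.sleep(.4); m=fz(60,.01);print("held",m[0],m[1],arm.current_width(),arm.current_t())
import cv2
for n in("scene","top"): cv2.imwrite(f"pics/{n}1.png",arm.snapshot(n)[:,:,::-1])
s=cv2.imread("pics/scene1.png")[90:240,260:400];t=cv2.imread("pics/top1.png")[180:330,270:410]
cv2.imwrite("pics/l1.png",np.hstack([cv2.resize(i,None,fx=2.8,fy=2.8,interpolation=cv2.INTER_CUBIC) for i in(s,t)]))
```

```text
down [ 0.0282 -0.0478  0.117 ] [ 0.4746 -0.1234  0.1464]
w 0.017804837283086974 False [-1.1798  0.1596 -1.1983]
held [ 0.067  -0.0635 -5.4007] [0.0753 0.0683 0.0576] 0.017501037258304913 8.0583
```

View pics/l1.png

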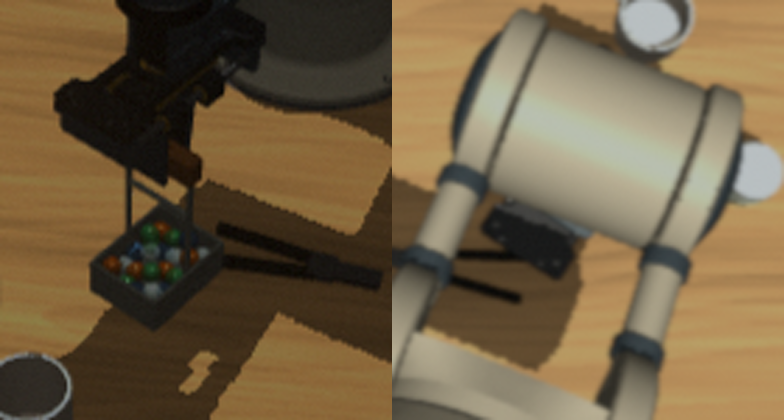

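The basket is held level: weight 5.4 N and width 17.5 mm. That predicts a sink of about 110 mm. Next I'll carry it to the entry position beyond the tip.

Run:
```python
from h import *
import cv2
ZC=SAD[2]+.031; zt=ZC+.055-G
arm.move_l([.4745,-.1234,zt],feed=.1)
arm.move_l([.385,-.09,zt],tool(-20),feed=.1)
d=np.array([np.cos(AZ),np.sin(AZ)]); e=SAD[:2]+.1*d
arm.move_l([e[0],e[1],zt],tool(np.degrees(AZ)-180),feed=.13)
arm.sleep(.5)
print(arm.current_ee_pos(),fz(40,.01)[0],arm.current_t())
for n in("scene","top"): cv2.imwrite(f"pics/{n}2.png",arm.snapshot(n)[:,:,::-1])
s=cv2.imread("pics/scene2.png")[70:190,390:510]
cv2.imwrite("pics/l2.png",np.clip(cv2.resize(s,None,fx=5,fy=5,interpolation=cv2.INTER_CUBIC)*1.8,0,255).astype(np.uint8))
```

```text
[0.3894 0.1983 0.3217] [-0.059   0.0508 -5.5446] 13.775
```

View pics/l2.png

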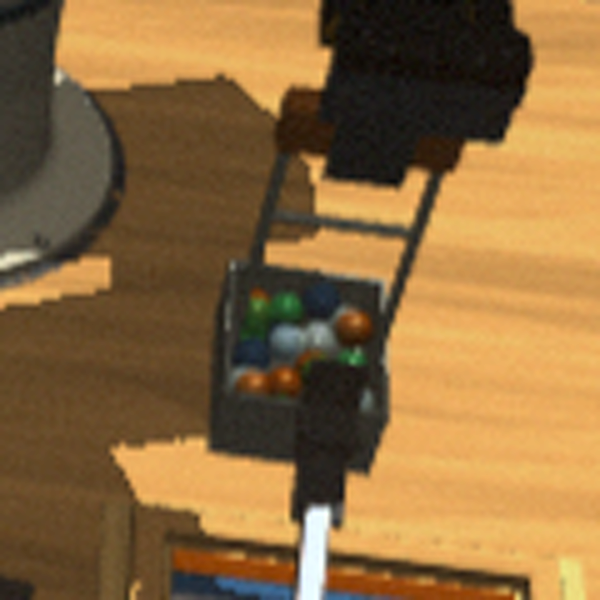

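View pics/top2.png

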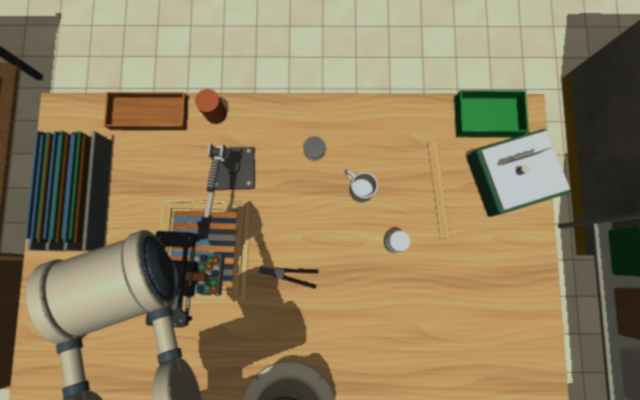

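Run:
```python
from h import *
from ov2 import *
p=np.array(arm.current_ee_pos()); hc=p+[0,0,G]; cb=hc-[0,0,.055]
print("pred cb",cb,"seen",back("scene",un([(339,226)],(390,70),5)[0],cb[2]))
R=Rz(AZ-np.pi); q=lambda *a:hc+R@(np.array(a)/1000)
S=[(q(0,-34.5,-55),q(0,34.5,-55)),(q(-9,-41,-14),q(-9,41,-14)),(q(9,-41,-14),q(9,41,-14))]
for z in(-125,-165):
    c=[(50,39),(50,-39),(-50,-39),(-50,39)]
    S+=[(q(*c[i],z),q(*c[(i+1)%4],z)) for i in range(4)]
S+=[(q(0,s,-14),q(0,s,-165)) for s in(-34.5,34.5)]
im=cv2.imread("pics/l2.png"); draw(im,"scene",np.array((390,70)),5,S,(0,255,255))
P,RR=saddleframe((.7022,.1818),AZ); print(P); draw(im,"scene",np.array((390,70)),5,segs2(P,RR),(255,0,255))
cv2.imwrite("pics/l2o.png",im)
```

```text
pred cb [0.3894 0.1983 0.2855] seen [0.3899 0.1959 0.2855]
[0.4893 0.1931 0.2544]
```

View pics/l2o.png

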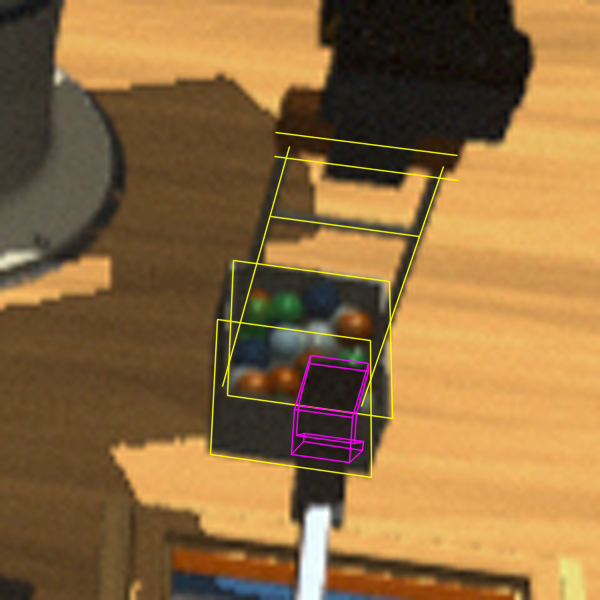

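Run:
```python
from h import *
import cv2
zt=SAD[2]+.031+.055-G
arm.move_l([SAD[0],SAD[1]+.0015,zt],feed=.05)
arm.sleep(.4)
m=fz(50,.01);print(arm.current_ee_pos(),m[0],m[1],arm.current_t())
for n in("scene","top"): cv2.imwrite(f"pics/{n}3.png",arm.snapshot(n)[:,:,::-1])
s=cv2.imread("pics/scene3.png")[100:220,400:520]
cv2.imwrite("pics/l3.png",np.clip(cv2.resize(s,None,fx=5,fy=5,interpolation=cv2.INTER_CUBIC)*1.8,0,255).astype(np.uint8))
```

```text
[0.4893 0.1945 0.3217] [-0.0226 -0.0428 -5.3711] [0.0642 0.0723 0.0626] 16.8417
```

View pics/l3.png

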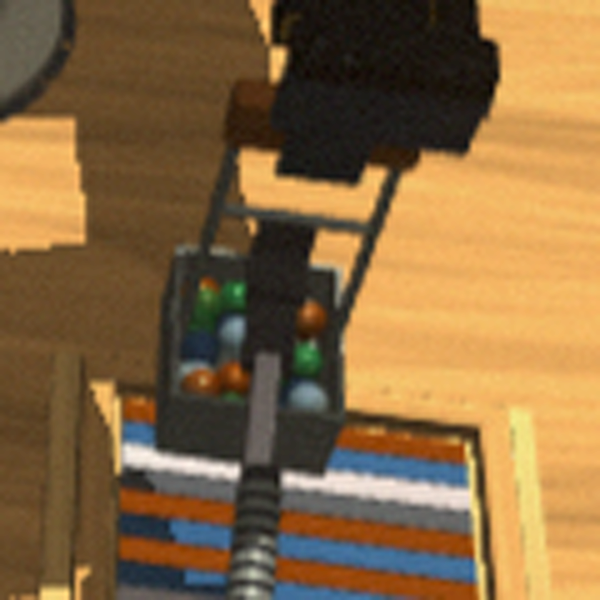

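```bash
cat >> h.py <<'E'
POST=SAD[:2]-.22*np.cos(.25)*np.array([np.cos(AZ),np.sin(AZ)])
def tcp_at(z,off=(0,.0015,0)):   # tcp for crossbar at saddle height z (<= unloaded)
    s=(z-.2)/.22; r=.22*np.sqrt(1-s*s)
    p=np.array([*(POST+r*np.array([np.cos(AZ),np.sin(AZ)])),z+.055-G]); return p+off
E
python3 - <<'E'
from h import *
arm.move_l(tcp_at(.2545)+[0,0,.008],feed=.03)
m=fz(30,.01);print("8 above",m[0],arm.current_t())
for z in(.2545,.2495,.2445,.2395,.2345):
    arm.move_l(tcp_at(z),feed=.015); arm.sleep(.2)
    m=fz(30,.01);print(z,m[0],arm.current_t())
    if np.abs(m[0][:2]).max()>2.5: break
import cv2
cv2.imwrite("pics/scene4.png",arm.snapshot("scene")[:,:,::-1])
s=cv2.imread("pics/scene4.png")[100:220,400:520]
cv2.imwrite("pics/l4.png",np.clip(cv2.resize(s,None,fx=5,fy=5,interpolation=cv2.INTER_CUBIC)*1.8,0,255).astype(np.uint8))
E
```

```text
8 above [-0.1001 -0.018  -5.4192] 18.1083
0.2545 [-0.1701 -0.1115 -5.5115] 19.2417
0.2495 [ 0.1511 -0.0521 -4.2354] 20.1833
0.2445 [ 0.1314 -0.0936 -4.0515] 21.125
0.2395 [ 0.5279  0.0024 -3.9054] 22.0667
0.2345 [ 0.4292 -0.1625 -3.5855] 23.0083
```

View pics/l4.png

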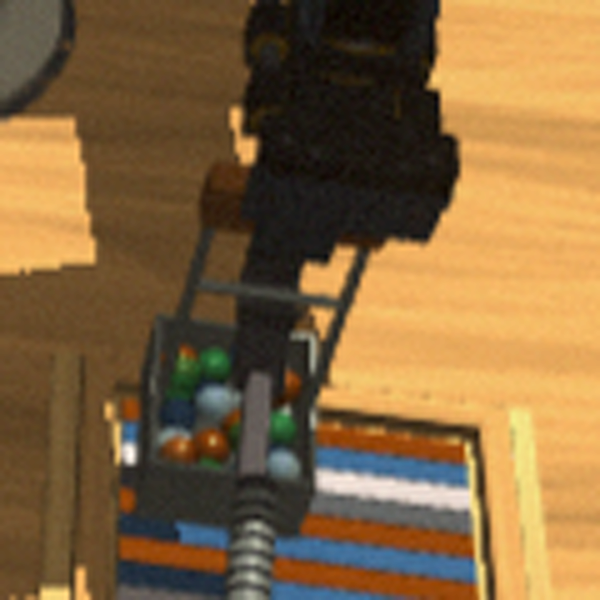

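The crossbar sits in the trough with the tip lip showing above it. The arm is following, and the support force is rising at about 40 N/m. I'll continue down.

Run:
```python
from h import *
for z in(.215,.195,.175,.16):
    arm.move_l(tcp_at(z,(.001,.0015,0)),feed=.02); arm.sleep(.5)
    m=fz(50,.01);print(z,m[0],m[1],arm.current_t())
    if np.abs(m[0][:2]).max()>2.5: break
```

```text
0.215 [-0.8626 -0.1821 -2.7509] [0.0652 0.0651 0.0668] 25.1
0.195 [ 2.2056 -0.4166 -1.8518] [0.0841 0.0724 0.0742] 27.1667
0.175 [ 1.789  -0.2728 -0.9247] [0.0644 0.0767 0.0731] 29.2333
0.16 [ 1.1955 -0.4435 -0.1411] [0.0683 0.0633 0.0752] 31.0583
```

Run:
```python
from h import *
for dx in(.002,.003,.004,.005):
    arm.move_l(tcp_at(.16,(dx,.0015,0)),feed=.005); arm.sleep(.3)
    m=fz(50,.01);print(dx,m[0],m[1],arm.current_torque(),arm.current_t())
    if m[0][0]<.3: break
import cv2
for n in("scene","top"): cv2.imwrite(f"pics/{n}5.png",arm.snapshot(n)[:,:,::-1])
s=cv2.imread("pics/scene5.png")[140:260,400:520]
cv2.imwrite("pics/l5.png",np.clip(cv2.resize(s,None,fx=5,fy=5,interpolation=cv2.INTER_CUBIC)*1.8,0,255).astype(np.uint8))
```

```text
0.002 [-3.6244 -0.0208 -1.2803] [0.0694 0.0742 0.0561] [-0.0557  0.7193  0.0296] 32.125
```

View pics/l5.png

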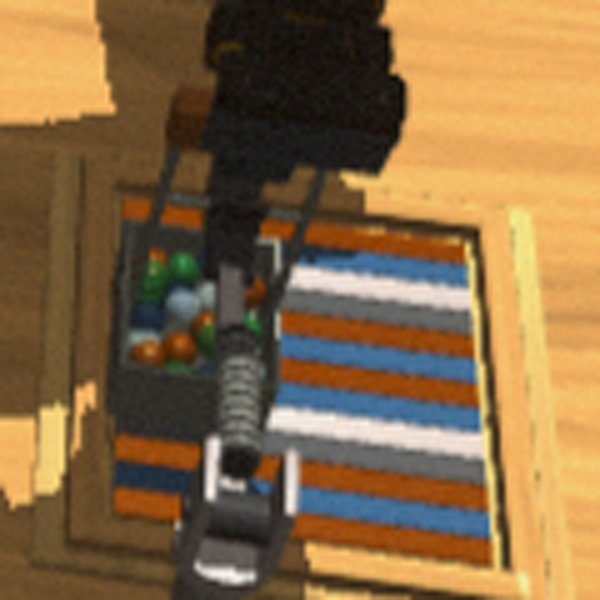

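Run:
```python
from h import *
dx=.00125
arm.move_l(tcp_at(.16,(dx,.0015,0)),feed=.005); arm.sleep(.3); m=fz(50,.01);print(dx,m[0],arm.current_t())
z=.16
for z in(.155,.151):
    arm.move_l(tcp_at(z,(dx,.0015,0)),feed=.012); arm.sleep(.4); m=fz(50,.01);print(z,dx,m[0],m[1],arm.current_t())
    for _ in range(3):
        if abs(m[0][0])<.4: break
        dx+=np.clip(m[0][0]/4800,-.0006,.0006)
        arm.move_l(tcp_at(z,(dx,.0015,0)),feed=.005); arm.sleep(.4); m=fz(50,.01);print(" ",z,dx,m[0],m[1],arm.current_t())
```

```text
0.00125 [ 2.169  -0.2802 -0.0193] 33.2417
0.155 0.00125 [ 0.3798  0.3215 -0.1198] [0.0677 0.0787 0.0601] 34.6333
0.151 0.00125 [-0.2401  0.0522 -0.1792] [0.0709 0.0632 0.0702] 35.9417
```

Run:
```python
from h import *
for z in(.1475,):
    arm.move_l(tcp_at(z,(.00125,.0015,0)),feed=.012); arm.sleep(.6); m=fz(250,.01);print(z,m[0],m[1],arm.current_t())
```

```text
0.1475 [ 0.1653 -0.5096  0.1131] [0.033  0.0325 0.0323] 39.075
```

Run:
```python
from h import *
arm.move_l(tcp_at(.1482,(.00125,.0013,0)),feed=.005); arm.sleep(.5); m=fz(150,.01);print(m[0],m[1],arm.current_t())
import cv2
cv2.imwrite("pics/scene6.png",arm.snapshot("scene")[:,:,::-1])
cv2.imwrite("pics/top6.png",arm.snapshot("top")[:,:,::-1])
s=cv2.imread("pics/scene6.png")[140:260,400:520]
cv2.imwrite("pics/l6.png",np.clip(cv2.resize(s,None,fx=5,fy=5,interpolation=cv2.INTER_CUBIC)*1.8,0,255).astype(np.uint8))
```

```text
[0.059  0.6238 0.0445] [0.0382 0.04   0.0398] 41.125
```

View pics/l6.png

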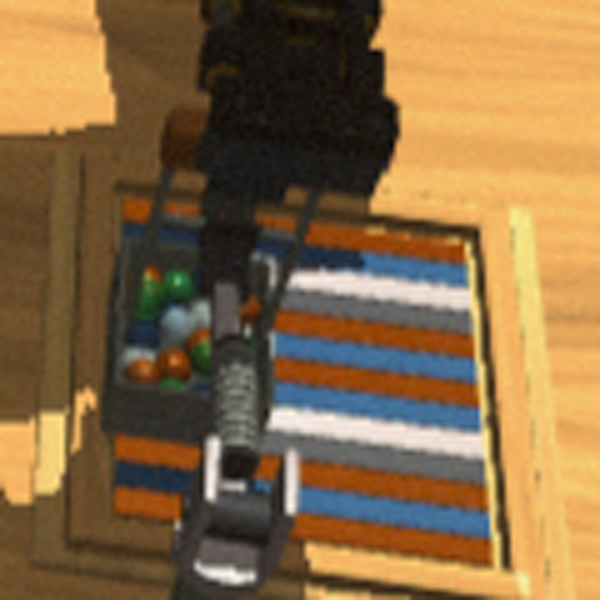

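Force is balanced at Fz 0.04 ± 0.04 N, and the crossbar is in the saddle, still held. I'll centre the small sideways force and release in small steps.

Run:
```python
from h import *
import cv2
p=tcp_at(.1482,(.00125,.0014,0))
arm.move_l(p,feed=.005); arm.sleep(.4); m=fz(60,.01);print(m[0],m[1],arm.current_t())
for w in(.019,.022,.03,.04):
    arm.grip(w); arm.sleep(.15); print(arm.current_width(),fz(10,.01)[0])
cv2.imwrite("pics/scene7.png",arm.snapshot("scene")[:,:,::-1])
arm.sleep(.5);cv2.imwrite("pics/scene8.png",arm.snapshot("scene")[:,:,::-1])
print(arm.current_t())
a,b=[np.clip(cv2.resize(cv2.imread(f"pics/scene{i}.png")[130:250,410:490],None,fx=5,fy=5,interpolation=cv2.INTER_CUBIC)*1.8,0,255).astype(np.uint8) for i in(7,8)]
cv2.imwrite("pics/l8.png",np.hstack([a,b]))
```

```text
[ 0.0959 -0.4784  0.1495] [0.0589 0.0661 0.0531] 42.375
0.018977999539403725 [ 0.0497  0.1199 -0.1585]
0.02196558834226313 [ 0.0204 -0.1123  0.4707]
0.029897769808866027 [ 0.3594 -0.01    0.0282]
0.03997098691852488 [ 0.1167 -0.03   -0.1072]
45.15
```

View pics/l8.png

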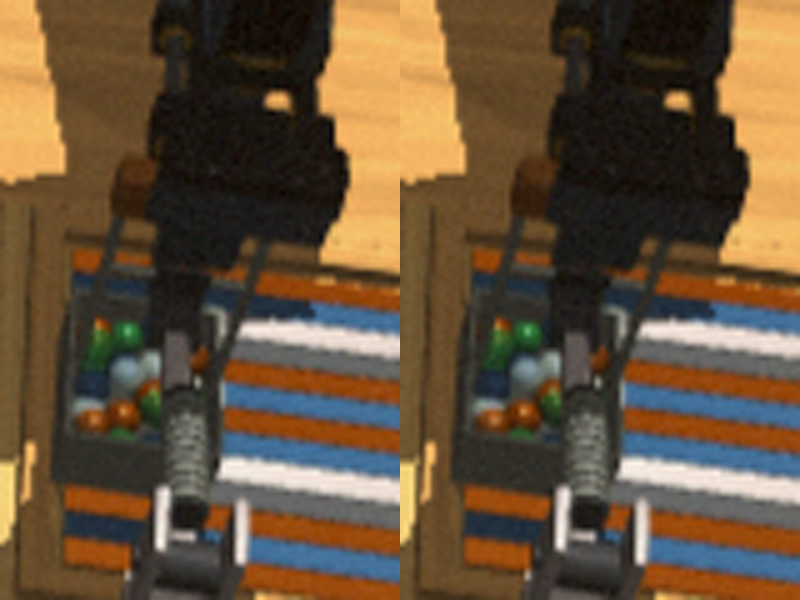

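The two pictures after release match: the basket hangs still. Next I'll retract straight up and check.

Run:
```python
from h import *
import cv2
p=np.array(arm.current_ee_pos())
arm.move_l(p+[0,0,.05],feed=.05); arm.move_l(p+[0,0,.15],feed=.1)
arm.sleep(.3)
for i in(9,10): cv2.imwrite(f"pics/scene{i}.png",arm.snapshot("scene")[:,:,::-1]); arm.sleep(.4)
print(arm.current_t(),fz(10)[0],arm.current_ee_pos())
a,b=[np.clip(cv2.resize(cv2.imread(f"pics/scene{i}.png")[130:250,410:490],None,fx=5,fy=5,interpolation=cv2.INTER_CUBIC)*1.8,0,255).astype(np.uint8) for i in(9,10)]
cv2.imwrite("pics/l10.png",np.hstack([a,b]))
```

```text
48.65 [ 0.0993 -0.0026  0.0969] [0.4899 0.1944 0.3344]
```

View pics/l10.png

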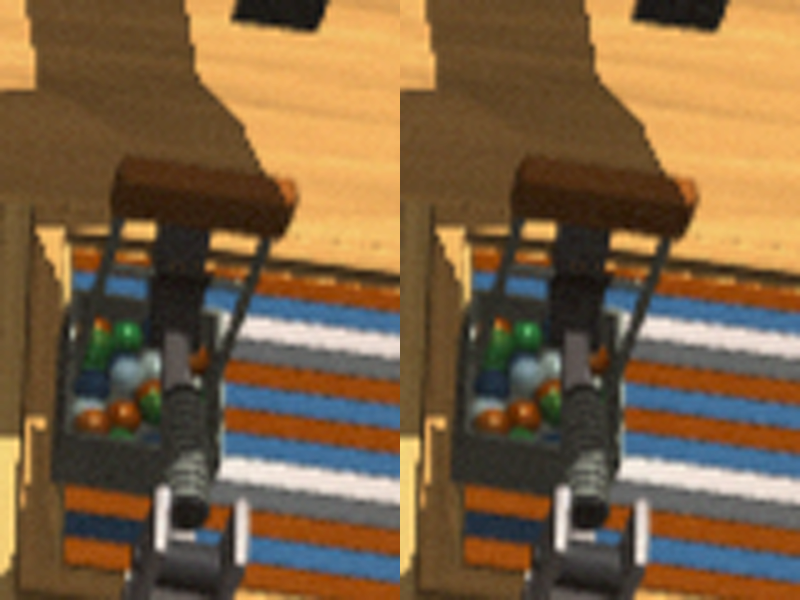

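View pics/scene10.png

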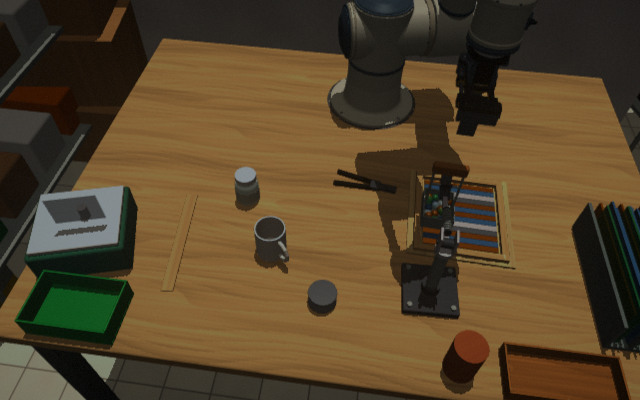

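The basket hangs upright and still with its handle at about (450,169). The gripper is clear at (480,110), and the jar, mug, spool, pliers and ruler are where they were.

```bash
python3 -c "
from rig import arm
arm.sign_off(); print(arm.current_t())"
```

```text
the job is handed in; nothing more can be done
the job is handed in; nothing more can be done
```

The basket is hanging by its crossbar in the saddle, and I handed the job in at about 49 s of the 67 s allowed. `sign_off` gives no verdict, so the result below rests on my own checks.

- **Carry and entry:** I gripped the basket by its handle and measured its weight at about 5.4 N. I brought it in from beyond the tip along the arm and rode the arm down about 106 mm, close to the roughly 110 mm that weight predicts.
- **Release:** I let go in small finger steps with the vertical force on the gripper near zero. It read 0.04 ± 0.04 N, then 0.15 ± 0.05 N on the last reading before opening.
- **After release:** Successive pictures showed no visible drop, spring or swing. The basket hung upright, the gripper was clear with no real force on it, and the jar, mug, spool, pliers and ruler looked unmoved.

- **Side forces:** Along the arm, the force briefly reached about 3.6 N during the ride down because the bar stuck in the trough; I corrected that. Across the arm, about ±0.5 N remained before release, and it had no visible effect.
- **Not measured directly:** I could not read the crossbar-to-saddle distance or the arm's joint speed. I judged them from the pictures and the slow feeds, averaging 20 mm/s or less once the crossbar touched the saddle.

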